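# Eject the filter cube from its tilted dock and park it

## Task

Press the red ejector lever of the tilted dock all the way down to its stop, without forcing it, so that the orange filter cube in the dock rises out of its pocket. Then take that cube out and gently set it upright in the tray bay with the blue pad, square to the bay, and let go. Do not disturb the green cube in the tray, the dish, the small blue-lidded box or the bottle beside the dock.

Things in the scene. Friction and masses are not known exactly. Their poses are not given: they have to be found in the camera images.
- dock: Grey ejector dock on the desk, its front turned 37 to 66 degrees to the robot's right. Origin on the desk under it, x to its rear, z up; foot x -65 to 85, y -85 to 63 mm. A level amber see-through light shield at z = 285 mm, x = -24 to 88, y = +-68 mm, on two posts at the rear, overhangs the pocket: a tool pointing straight down at the cube hits it, one tilted along the pocket's axis passes in front.
- seat: Aluminium pocket of the dock, 57 x 57 mm outside, 38 mm deep, tilted 30 degrees so its mouth leans to the dock's front. Origin at the centre of the pocket floor (x 20, y 0, z 40 mm of the dock); z axis = pocket axis, out of the mouth; y = the dock's y. Flat rim at z = 38 mm. Inside about 37 (x) by 43 mm (y). A brass plunger in the floor lifts the cube along z, 20 mm at full lever stroke.
- lever_arm: Steel ejector lever at the dock's right (-y) side. Origin on its hinge (x 0, y -73, z 70 mm of the dock; hinge axis along y); it runs 113 mm forward to a red pad. Pressed down it first moves through free play (0 to 0.3 rad, under 1 N), then lifts the cube for 0.42 rad (1 to 4 N at the pad) up to a hard stop; it stays there and holds the cube up. Over 25 N on it damages it.
- lever_pad (a point): Centre of the upper face of the red pad (30 x 30 mm, 8 mm thick) at the lever's front end. It starts 75 to 135 mm above the desk and stops 30 to 55 mm above it, 45 to 80 mm lower than it started. The free play and the angle at which the lever is clamped on its shaft differ on every start and cannot be seen, so the stop has to be felt. On its arc the pad shifts up to 18 mm forward and back.
- cube_mid (a point): Centre of the orange filter cube: black block, 34 (x) by 40 (y) by 36 mm (z), 60 to 130 g, an orange glass disc on its front (-x) face; grip its plain y faces. At first it sits in the pocket, its axes along the pocket's, its top 2 mm below the rim; with the lever at its stop it stands 18 mm out of the rim.
- tray: Flat grey parking tray fixed on the desk with two square bays side by side at y = +-45 mm, each 52 mm wide inside, floor 5 mm and wall tops 14 mm above the desk. Origin on the desk at its centre, x to its rear, y to its left.
- pad: Blue pad 48 x 48 x 3 mm on the floor of the empty bay (either of the two), with its upper face 8 mm above the desk. Origin at the centre of its underside, z up, x and y along the bay's sides.
- green_cube: Filter cube of the same size with a green glass disc, standing in the other bay; to be left alone. Origin at the centre of its underside.
- dish: Clear round culture dish, 62 mm across, 14 mm high, behind the tray; to be left alone. Origin at the centre of its underside.
- coverslips: Small white box with a blue lid, 30 x 30 x 16 mm; to be left alone. Origin at the centre of its underside.
- mount_bottle: Brown bottle with a white cap, 27 mm across, 62 mm high, left of the dock; to be left alone. Origin at the centre of its underside.
Not all that is in view belongs to the job. Leave any pink or turquoise look-alike of the part that bears cube_mid alone.

How it is judged:
By the outcome, as a careful person would: the job done as asked, in the order asked, and still so for the second after the job is handed in, with the robot touching nothing.
It also fails if it takes over 46 s, if anything falls off the work surface, if the arm or the gripper's body presses on something with over 40 N, if the wrist force passes 120 N, or if a joint passes its speed limit or range.

## Robot

A 6-joint arm with a two-finger parallel gripper is mounted at the origin on a cart in front of the work surface, level with it; the furniture and walls round the work are solid. World frame = base frame: x ahead of the robot, y to its left, z up, the work surface at z = 0. Lengths are in m, angles in rad, forces in N, time in s.
With the tool pointing down it reaches from about 0.35 to 0.975 m from the base axis. Payload 4.9 kg.
Tool frame: the origin (TCP) lies between the finger pads; the fingertips stand 22 mm ahead of it and the grasp point (between the pads) lies 3 mm ahead of it; z points along the fingers, y is the direction in which the jaws open and shut (so a half turn about z gives the same grasp; the last joint's range is limited). The gripper opens to 85 mm and grips with 20 to 120 N. Pads are 22 mm wide; open, the fingers measure 114 mm over their backs; the gripper's body (76 mm by 85 mm) begins 54 mm behind the grasp point. The pads swing forward as they close: fully open they stand 13 mm farther back than shut.
Start: joints at [1.222, 0.053, 1.613, -0, 1.476, -0.119], TCP at [0.142, 0.609, 0.253] pointing down, gripper open.
Joint ranges: [-3.01, 3.01], [-1.01, 2.22], [0.06, 2.58], [-1.02, 4.17], [0.09, 2.62], [-3.14, 3.14]. Speed limits (rad/s): [2.57, 2.57, 3.14, 3.14, 3.14, 3.14].

## Interface

Orientations are given as a rotation vector (axis times angle).
In Python, from station import ctrl gives the robot as it stands.
- The arm moves only by the tool jog_arm, never from a script. Its argument "steps" is a list of rows, each an object of numbers: "dx", "dy", "dz": the shift along the world's x, y, z in units of 60 mm (1.0 is 60 mm); "twist": the turn about the world's z in units of 10 degrees (1.0 is 10 degrees). A call has 1 to 5 rows; each row is the pose to reach, as a shift and turn from the pose measured when the call began; what a row does not reach only later rows make up. A row lasts 1/8 s, in which the tool goes at most 62.5 mm and 10.7 degrees, less where a joint would pass 70% of its speed; a pose out of reach is approached as far as the arm can. A call with a gripper value outside its range is refused whole. "gripper" is the closure in counts, from 0 (fully open) to 255 (shut), set as the call begins (left out, the last holds). The fingers move at their own pace and stop on an object; "newtons" is the grip in N (left out, the last holds). Time passes only in rows, so rows that repeat a pose let the fingers close. It gives the time, the measured TCP pose, the force and the opening at its end, in the units of the state.
- ctrl.get_obs(): the state, without advancing time (a new reading comes with each control period).
- ctrl.get_image(name): name is "scene" or "top"; returns a dict with "frame" (400x640x3 uint8, red, green, blue), "range_z" (400x640 float32, m along the optical axis (not along the pixel's ray), 0 where there is no reading), "fx", "fy", "cx", "cy" (pixels), "extrinsics" (4x4, takes a point from camera to world coordinates). Camera axes: x right, y down, z forward; pixel columns grow to the right and rows downward; lengths in m; the calibration is good to about 2 mm. A picture is of the moment at which its call begins.
- ctrl.finish_job(): hands the job in, once; it reports no verdict.
The state is a dict: "t": time; "q": joint angles; "dq": joint speeds; "effort": joint torques, N m; "tool_pos": TCP position; "tool_rot": TCP orientation; "contact_force": force on the tool from outside, world axes, zero at the start; "wrist_torque": the same for the moment, N m; "opening": finger opening in m.
Only numpy, scipy, OpenCV 4.12 (cv2) and the standard library are available. Lean on these libraries where they do the work, as an engineer would, in place of code of your own. Each camera call takes 0.05 s, during which the arm holds its last target.

## Working session

There is one attempt and no reset: what is moved stays moved. The work goes in short steps, Python scripts to look and compute and a tool call to move; the robot and the scene stay as the last step left them, time stands still between calls to the robot, and variables do not carry over. Pictures are saved under pics/ and viewed, and the job is handed in when it is done.

Besides the shell and the picture viewer there is one more tool, called after ">>>" in YAML: its name, and indented under it one key for each argument. jog_arm: Moves the arm, as the interface text tells. Its arguments: {"type":"object","properties":{"steps":{"type":"array"},"gripper":{"type":"number"},"newtons":{"type":"number"}},"required":["steps"]}

```bash
ls; mkdir -p pics; python3 - <<'E'
from station import ctrl
import cv2,numpy as np,pickle
o=ctrl.get_obs();print({k:np.round(v,3) for k,v in o.items()})
for n in("scene","top"):
    im=ctrl.get_image(n);pickle.dump(im,open(f"{n}0.pkl","wb"))
    cv2.imwrite(f"pics/{n}0.png",im["frame"][:,:,::-1])
    print(n,im["fx"],im["fy"],im["cx"],im["cy"],np.round(im["extrinsics"],4).tolist())
E
```

```text
pics
{'t': np.float64(0.0), 'q': array([ 1.222,  0.053,  1.614, -0.   ,  1.476, -0.119]), 'dq': array([-0.002, -0.   , -0.001, -0.002,  0.002,  0.001]), 'effort': array([-1.0000e-03, -3.9369e+01, -3.7017e+01, -0.0000e+00,  7.0000e-03,
        0.0000e+00]), 'tool_pos': array([0.142, 0.608, 0.252]), 'tool_rot': array([-3.60e-01, -3.12e+00,  3.00e-03]), 'contact_force': array([ 0.147,  0.968, -0.403]), 'wrist_torque': array([ 0.036, -0.012,  0.038]), 'opening': np.float64(0.086)}
scene 456.28898342313744 456.28898342313744 325.5361765746096 200.2870147191846 [[0.8808, -0.28, 0.3817, 0.0804], [-0.4734, -0.5201, 0.7109, -0.8534], [-0.0005, -0.8069, -0.5907, 0.7655], [0.0, 0.0, 0.0, 1.0]]
top 458.00890314905456 458.00890314905456 320.5414493041003 194.56705239465654 [[-0.0231, -0.9798, 0.1986, 0.3038], [-0.9997, 0.0213, -0.0109, -0.0128], [0.0065, -0.1988, -0.98, 1.1481], [0.0, 0.0, 0.0, 1.0]]
```

View pics/scene0.png

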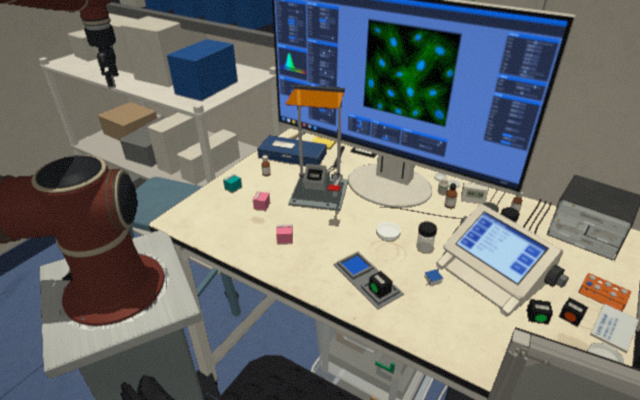

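View pics/top0.png

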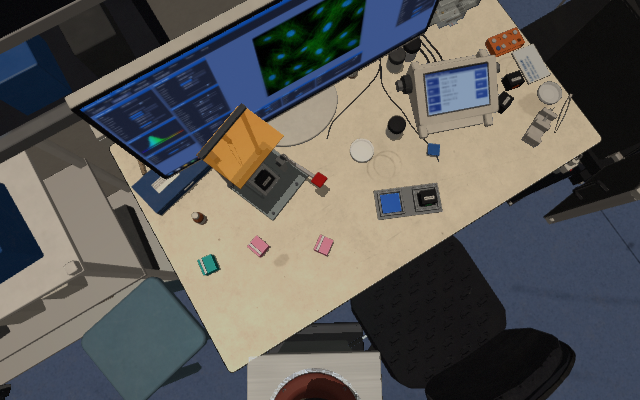

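The dock is at top-image (265,180), with the cube in its pocket. The pink and turquoise cubes are look-alikes. I'll zoom in and fit the poses.

```bash
cat > h.py <<'E'
import numpy as np,cv2,pickle
def world(im):
    z=im["range_z"];v,u=np.mgrid[:400,:640]
    P=np.stack([(u-im["cx"])/im["fx"]*z,(v-im["cy"])/im["fy"]*z,z,np.ones_like(z)],-1)
    W=(P@im["extrinsics"].T)[...,:3].copy();W[z==0]=np.nan;return W
def proj(im,p):
    p=np.atleast_2d(p);E=np.linalg.inv(im["extrinsics"]);c=p@E[:3,:3].T+E[:3,3]
    return np.stack([im["fx"]*c[:,0]/c[:,2]+im["cx"],im["fy"]*c[:,1]/c[:,2]+im["cy"]],-1)
def crop(im,u0,v0,w,h,s,fn):
    c=im["frame"][v0:v0+h,u0:u0+w,::-1];cv2.imwrite(fn,cv2.resize(c,None,fx=s,fy=s,interpolation=cv2.INTER_CUBIC))
E
python3 - <<'E'
from h import *
t=pickle.load(open("top0.pkl","rb"));s=pickle.load(open("scene0.pkl","rb"))
crop(t,190,90,150,140,5,"pics/tdock.png");crop(s,270,80,90,150,4,"pics/sdock.png")
crop(t,340,130,120,100,5,"pics/ttray.png")
W=world(t);Ws=world(s)
for n,(u,v) in dict(cube=(264,179),pad=(319,180),bluepad=(390,203),green=(427,198),tur=(208,264),p1=(259,246),p2=(324,244),desk=(300,300),bottle=(199,218),shield=(240,150),dish=(362,150)).items(): print(n,np.round(W[v,u],3))
for n,(u,v) in dict(cube=(316,172),pad=(334,187),shield=(318,98),grip=(108,75),grip2=(100,40)).items(): print('s',n,np.round(Ws[v,u],3))
E
```

```text
cube [0.562 0.11  0.075]
pad [ 0.549 -0.022  0.109]
bluepad [ 0.509 -0.2    0.011]
green [ 0.513 -0.286  0.045]
tur [0.365 0.25  0.033]
p1 [0.406 0.127 0.034]
p2 [ 0.407 -0.031  0.035]
desk [0.275 0.031 0.001]
bottle [0.476 0.272 0.044]
shield [0.57  0.133 0.289]
dish [ 0.648 -0.135  0.017]
s cube [0.568 0.111 0.073]
s pad [ 0.549 -0.027  0.112]
s shield [0.582 0.121 0.288]
s grip [0.13  0.536 0.291]
s grip2 [0.137 0.567 0.379]
```

View pics/tdock.png

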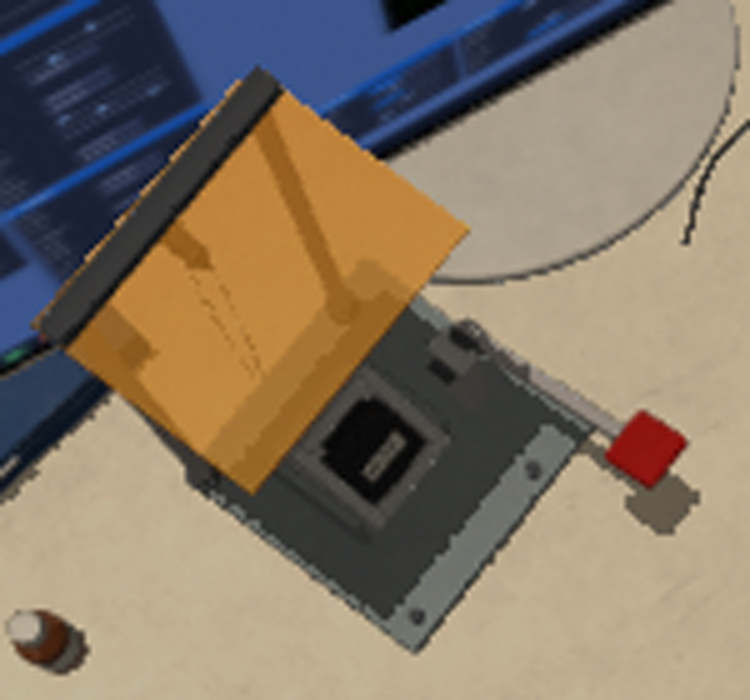

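View pics/sdock.png

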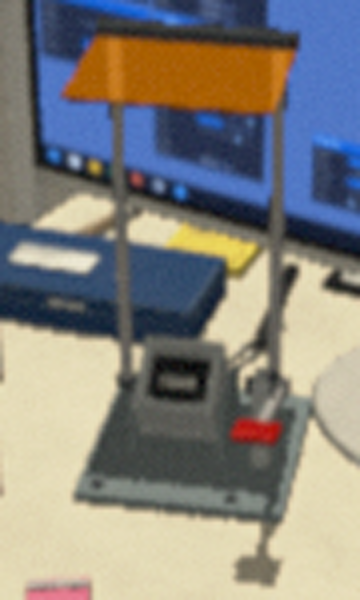

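View pics/ttray.png

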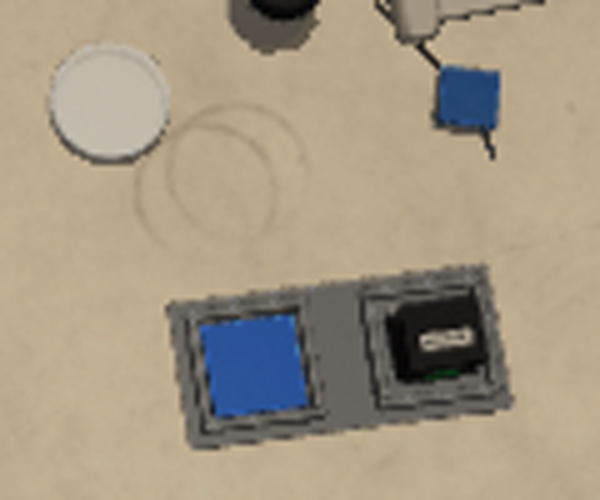

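```bash
cat > fit.py <<'E'
from h import *
from scipy.optimize import least_squares
t=pickle.load(open("top0.pkl","rb"));s=pickle.load(open("scene0.pkl","rb"))
seat=lambda x,y,z:np.array([.020+x*np.cos(np.pi/6)-z*.5,y,.040+x*.5+z*np.cos(np.pi/6)])
pts=[(-.065,.063,.008,415,650),(-.065,-.085,.008,590,432),(-.024,.068,.287,253,494),(-.024,-.068,.287,468,230)]
r=.0285
a=np.array([p[:3] for p in pts]+[seat(-r,r,.038),seat(-r,-r,.038)])
uv=np.array([p[3:] for p in pts]+[(376,530),(449,437)])/5.+[190,90]-.4
def T(p,a):
    c,s_=np.cos(p[2]),np.sin(p[2]);return a@np.array([[c,s_,0],[-s_,c,0],[0,0,1]])+[p[0],p[1],0]
f=lambda p:(proj(t,T(p,a))-uv).ravel()
sol=least_squares(f,[.57,.1,.8]);print(sol.x,np.degrees(sol.x[2]));print(np.round(f(sol.x).reshape(-1,2),1))
np.save("dock.npy",sol.x)
print("cube",T(sol.x,seat(0,0,.018)),"raised",T(sol.x,seat(0,0,.038)))
# scene check
W=world(t)
# red pad
hsv=cv2.cvtColor(t["frame"],cv2.COLOR_RGB2HSV)
m=((hsv[...,0]<6)|(hsv[...,0]>174))&(hsv[...,1]>180);m[:, :300]=0;m[:,335:]=0;m[:160]=0;m[200:]=0
w=W[m];w=w[w[:,2]>.08];print("redpad",len(w),np.median(w,0),w.min(0),w.max(0))
pw=np.median(w,0);c,s_=np.cos(sol.x[2]),np.sin(sol.x[2]);d=pw-[*sol.x[:2],0];print("in dock",d[0]*c+d[1]*s_,-d[0]*s_+d[1]*c,d[2])
# blue pad corners & tray
mb=((hsv[...,0]>105)&(hsv[...,0]<118)&(hsv[...,1]>150)).astype(np.uint8);mb[:, :365]=0;mb[:,410:]=0;mb[:180]=0;mb[225:]=0
w=W[mb>0];print("blue",len(w),w.mean(0)); 
# map pixels to plane z=.008
def plane(uv,z):
    E=t["extrinsics"];d=np.c_[(uv[:,0]-t["cx"])/t["fx"],(uv[:,1]-t["cy"])/t["fy"],np.ones(len(uv))]@E[:3,:3].T
    return E[:3,3]+d*((z-E[2,3])/d[:,2])[:,None]
vv,uu=np.nonzero(mb);P=plane(np.c_[uu,vv].astype(float),.008)
R=cv2.minAreaRect((P[:,:2]*1000).astype(np.float32));print(R)
tc=np.array([(167,304),(485,264),(512,402),(193,449)])/5.+[340,130]-.4
Pt=plane(tc,.008);print("tray corners",Pt);e=Pt[1]-Pt[0];e2=Pt[2]-Pt[3];print(np.degrees(np.arctan2(e[1],e[0])),np.degrees(np.arctan2(e2[1],e2[0])),Pt.mean(0),np.linalg.norm(e))
E
python3 fit.py
```

```text
[0.56146646 0.10941085 0.89526032] 51.29463773436759
[[-0.7  0.7]
 [ 0.4 -1.2]
 [-0.8  0.2]
 [ 0.1 -0.6]
 [ 0.6  0.2]
 [ 0.6  0.7]]
cube [0.56834493 0.11799494 0.05558846] raised [0.56209178 0.11019122 0.07290897]
redpad 135 [ 0.55026851 -0.02130375  0.10962792] [ 0.53357274 -0.0380678   0.10373892] [ 0.56699802 -0.00286848  0.11561177]
in dock -0.10900825228904895 -0.07299932326386747 0.10962792101095431
blue 338 [ 0.51003912 -0.20141631  0.00823245]
((510.0264587402344, -201.3815155029297), (47.08395767211914, 46.64833450317383), 6.074707508087158)
tray corners [[ 0.54276767 -0.15930507  0.008     ]
 [ 0.56013552 -0.32304187  0.008     ]
 [ 0.48838331 -0.33144528  0.008     ]
 [ 0.46800071 -0.16896709  0.008     ]]
-83.94517879601433 -82.84969801949619 [ 0.5148218  -0.24568983  0.008     ] 0.16465534059870876
```

>>> jog_arm:
  steps:
    - {"dx":0.4,"dy":-0.9,"dz":0.4,"twist":-1}
    - {"dx":0.8,"dy":-1.8,"dz":0.8,"twist":-2}
    - {"dx":1.2,"dy":-2.7,"dz":0.8,"twist":-3}
    - {"dx":1.6,"dy":-3.6,"dz":0.8,"twist":-4}
    - {"dx":2.0,"dy":-4.5,"dz":0.8,"twist":-5}
  gripper: 255

```text
t: 0.72
tool_pos: [0.2624, 0.3363, 0.2998]
tool_rot: [-1.652, -2.671, 0.003]
contact_force: [0.4, -0.5, 0.0]
opening: -0.0001
```

>>> jog_arm:
  steps:
    - {"dx":0.4,"dy":-0.9,"twist":-1}
    - {"dx":0.8,"dy":-1.8,"twist":-2}
    - {"dx":1.2,"dy":-2.7,"twist":-3}
    - {"dx":1.7,"dy":-3.6,"twist":-4}
    - {"dx":2.2,"dy":-4.5,"twist":-5}

```text
validation failed for argument at $.st...
```

```bash
cat > st.py <<'E'
from station import ctrl
import numpy as np
from scipy.spatial.transform import Rotation as R
def st():
    o=ctrl.get_obs();M=R.from_rotvec(o["tool_rot"]).as_matrix()
    print("t",round(float(o["t"]),2),"q",np.round(o["q"],3),"pos",np.round(o["tool_pos"],4),"F",np.round(o["contact_force"],1),"open",round(float(o["opening"]),4))
    print("  tool y az %.1f elev %.1f | z axis %s tilt %.1f az %.1f"%(np.degrees(np.arctan2(M[1,1],M[0,1])),np.degrees(np.arcsin(M[2,1])),np.round(M[:,2],3),np.degrees(np.arccos(-M[2,2])),np.degrees(np.arctan2(M[1,2],M[0,2]))))
    return o,M
if __name__=="__main__": st()
E
python3 st.py
```

```text
t 0.72 q [ 0.733 -0.472  1.985  0.     1.63   0.27 ] pos [0.2624 0.3363 0.2998] F [ 0.4 -0.5  0. ] open -0.0001
  tool y az 26.5 elev -0.1 | z axis [-0.002 -0.001 -1.   ] tilt 0.1 az -150.0
```

>>> jog_arm:
  steps:
    - {"dx":0.4,"dy":-0.9,"dz":0,"twist":-1}
    - {"dx":0.8,"dy":-1.8,"dz":0,"twist":-2}
    - {"dx":1.2,"dy":-2.7,"dz":0,"twist":-3}
    - {"dx":1.7,"dy":-3.6,"dz":0,"twist":-4}
    - {"dx":2.2,"dy":-4.5,"dz":0,"twist":-5}

```text
t: 1.35
tool_pos: [0.3947, 0.0643, 0.2996]
tool_rot: [-2.631, -1.715, 0.0]
contact_force: [0.7, 1.3, 0.6]
opening: -0.0001
```

```bash
python3 st.py; python3 - <<'E'
from h import *
t=pickle.load(open("top0.pkl","rb"));s=pickle.load(open("scene0.pkl","rb"))
for im in(t,s):
    W=world(im).reshape(-1,3)
    for lo,hi in[(.1,.2),(.2,.3),(.3,.4),(.4,.6),(.6,.8)]:
        m=(W[:,2]>lo)&(W[:,2]<hi)&(W[:,0]>.3)&(W[:,0]<1.3)&(abs(W[:,1])<.8)
        if m.sum(): 
            a=W[m]; print(lo,hi,m.sum(),[ (round(y,1),round(float(a[(a[:,1]>y)&(a[:,1]<y+.2),0].min()),2)) for y in np.arange(-.8,.8,.2) if ((a[:,1]>y)&(a[:,1]<y+.2)).any()])
E
```

```text
t 1.35 q [-2.600e-02 -5.490e-01  2.037e+00  1.000e-03  1.655e+00  3.900e-01] pos [0.3947 0.0643 0.2996] F [0.7 1.3 0.6] open -0.0001
  tool y az -23.8 elev -0.1 | z axis [-0.001  0.001 -1.   ] tilt 0.1 az 131.5
0.1 0.2 17503 [(np.float64(-0.8), 0.46), (np.float64(-0.6), 0.8), (np.float64(-0.4), 0.78), (np.float64(-0.2), 0.53), (np.float64(-0.0), 0.56), (np.float64(0.2), 0.55), (np.float64(0.4), 0.3), (np.float64(0.6), 0.3)]
0.2 0.3 13503 [(np.float64(-0.8), 0.46), (np.float64(-0.4), 0.86), (np.float64(-0.2), 0.74), (np.float64(-0.0), 0.49), (np.float64(0.2), 0.55), (np.float64(0.4), 0.37), (np.float64(0.6), 0.35)]
0.3 0.4 16576 [(np.float64(-0.8), 0.87), (np.float64(-0.4), 0.86), (np.float64(-0.2), 0.74), (np.float64(-0.0), 0.57), (np.float64(0.2), 0.55), (np.float64(0.4), 0.55)]
0.4 0.6 22439 [(np.float64(-0.2), 0.74), (np.float64(-0.0), 0.63), (np.float64(0.2), 0.56), (np.float64(0.4), 0.63)]
0.6 0.8 698 [(np.float64(0.2), 0.65)]
0.1 0.2 17802 [(np.float64(-0.8), 0.46), (np.float64(-0.6), 0.8), (np.float64(-0.4), 0.78), (np.float64(-0.2), 0.53), (np.float64(-0.0), 0.56), (np.float64(0.2), 0.55), (np.float64(0.4), 0.3), (np.float64(0.6), 0.3)]
0.2 0.3 22014 [(np.float64(-0.8), 0.46), (np.float64(-0.4), 0.85), (np.float64(-0.2), 0.74), (np.float64(-0.0), 0.49), (np.float64(0.2), 0.55), (np.float64(0.4), 0.37), (np.float64(0.6), 0.3)]
0.3 0.4 17368 [(np.float64(-0.4), 0.85), (np.float64(-0.2), 0.74), (np.float64(-0.0), 0.62), (np.float64(0.2), 0.55), (np.float64(0.4), 0.53), (np.float64(0.6), 0.3)]
0.4 0.6 21782 [(np.float64(-0.4), 0.86), (np.float64(-0.2), 0.74), (np.float64(-0.0), 0.63), (np.float64(0.2), 0.55), (np.float64(0.4), 0.58), (np.float64(0.6), 0.48)]
```

>>> jog_arm:
  steps:
    - {"dx":0.5,"dy":-0.7,"dz":0,"twist":-0.5}
    - {"dx":1.2,"dy":-1.3,"dz":-0.2,"twist":-1}
    - {"dx":2.0,"dy":-1.47,"dz":-0.8,"twist":-1.5}
    - {"dx":2.54,"dy":-1.47,"dz":-1.6,"twist":-1.5}
    - {"dx":2.54,"dy":-1.47,"dz":-2.2,"twist":-1.5}

```text
t: 1.98
tool_pos: [0.5476, -0.0242, 0.1645]
tool_rot: [-2.831, -1.355, 0.004]
contact_force: [-0.4, 1.0, -0.9]
opening: -0.0001
```

```bash
python3 - <<'E'
from st import *; from h import *
st()
im=ctrl.get_image("scene");crop(im,260,60,120,160,4,"pics/lev1.png")
E
```

```text
t 1.98 q [-1.800e-01 -5.600e-02  1.874e+00  1.000e-03  1.328e+00  4.970e-01] pos [ 0.5476 -0.0242  0.1645] F [-0.4  1.  -0.9] open -0.0001
  tool y az -38.8 elev -0.2 | z axis [-0.004  0.002 -1.   ] tilt 0.2 az 154.3
```

View pics/lev1.png

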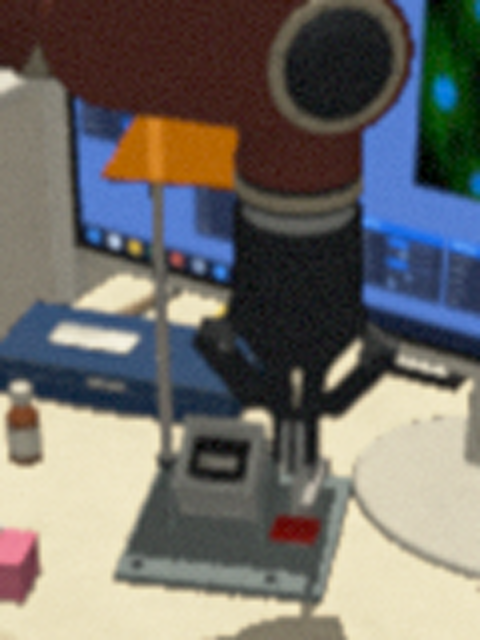

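>>> jog_arm:
  steps:
    - {"dx":0,"dy":0,"dz":-0.3,"twist":0}
    - {"dx":0,"dy":0,"dz":-0.5,"twist":0}
    - {"dx":0,"dy":0,"dz":-0.7,"twist":0}
    - {"dx":0,"dy":0,"dz":-0.9,"twist":0}
    - {"dx":0,"dy":0,"dz":-1.1,"twist":0}

```text
t: 2.65
tool_pos: [0.5445, -0.0241, 0.0937]
tool_rot: [-2.828, -1.354, 0.014]
contact_force: [-0.4, -2.2, 2.8]
opening: -0.0
```

```bash
python3 st.py
```

```text
t 2.65 q [-0.181  0.025  1.922 -0.     1.205  0.497] pos [ 0.5445 -0.0241  0.0937] F [-0.4 -2.2  2.8] open -0.0
  tool y az -38.8 elev -0.5 | z axis [-0.011  0.002 -1.   ] tilt 0.6 az 170.3
```

>>> jog_arm:
  steps:
    - {"dx":0,"dy":0,"dz":-0.05,"twist":0}
    - {"dx":0,"dy":0,"dz":-0.1,"twist":0}

```text
t: 2.9
tool_pos: [0.5447, -0.024, 0.0878]
tool_rot: [-2.828, -1.354, 0.014]
contact_force: [-1.4, -0.8, 2.7]
opening: 0.0002
```

>>> jog_arm:
  steps:
    - {"dx":0,"dy":0,"dz":-0.05,"twist":0}
    - {"dx":0,"dy":0,"dz":-0.1,"twist":0}

```text
t: 3.15
tool_pos: [0.545, -0.0239, 0.0821]
tool_rot: [-2.828, -1.354, 0.012]
contact_force: [-1.1, 1.0, 3.0]
opening: -0.0004
```

>>> jog_arm:
  steps:
    - {"dx":0,"dy":0,"dz":-0.05,"twist":0}
    - {"dx":0,"dy":0,"dz":-0.08,"twist":0}

```text
t: 3.4
tool_pos: [0.5452, -0.0235, 0.0772]
tool_rot: [-2.827, -1.354, 0.011]
contact_force: [-1.3, 2.3, 2.1]
opening: 0.0001
```

>>> jog_arm:
  steps:
    - {"dx":0,"dy":0,"dz":-0.05,"twist":0}
    - {"dx":0,"dy":0,"dz":-0.08,"twist":0}

```text
t: 3.65
tool_pos: [0.5454, -0.0234, 0.0723]
tool_rot: [-2.827, -1.354, 0.01]
contact_force: [0.4, 1.8, 2.8]
opening: -0.0002
```

>>> jog_arm:
  steps:
    - {"dx":0,"dy":0,"dz":-0.05,"twist":0}
    - {"dx":0,"dy":0,"dz":-0.08,"twist":0}

```text
t: 3.9
tool_pos: [0.5456, -0.0235, 0.0675]
tool_rot: [-2.828, -1.354, 0.009]
contact_force: [-0.4, 2.2, 5.0]
opening: 0.0001
```

>>> jog_arm:
  steps:
    - {"dx":0,"dy":0,"dz":-0.03,"twist":0}

```text
t: 4.03
tool_pos: [0.5463, -0.0237, 0.0664]
tool_rot: [-2.829, -1.355, 0.008]
contact_force: [-0.5, 1.8, 8.8]
opening: -0.0001
```

```bash
python3 st.py
```

```text
t 4.03 q [-0.18   0.066  1.932  0.002  1.151  0.497] pos [ 0.5463 -0.0237  0.0664] F [-0.5  1.8  8.8] open -0.0001
  tool y az -38.8 elev -0.4 | z axis [-0.007  0.003 -1.   ] tilt 0.4 az 158.0
```

>>> jog_arm:
  steps:
    - {"dx":0,"dy":0,"dz":-0.02,"twist":0}

```text
t: 4.15
tool_pos: [0.5469, -0.024, 0.0663]
tool_rot: [-2.829, -1.355, 0.007]
contact_force: [-2.1, 0.9, 9.6]
opening: 0.0001
```

```bash
python3 - <<'E'
from st import *; from h import *
st()
im=ctrl.get_image("scene");crop(im,260,60,120,160,4,"pics/lev2.png");pickle.dump(im,open("s2.pkl","wb"))
E
```

```text
t 4.15 q [-1.800e-01  6.700e-02  1.931e+00  1.000e-03  1.150e+00  4.970e-01] pos [ 0.5469 -0.024   0.0663] F [-2.1  0.9  9.6] open 0.0001
  tool y az -38.8 elev -0.3 | z axis [-0.006  0.002 -1.   ] tilt 0.4 az 161.2
```

View pics/lev2.png

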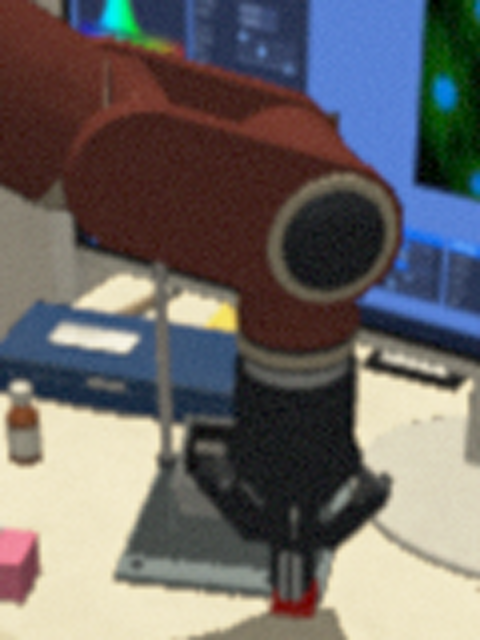

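>>> jog_arm:
  steps:
    - {"dx":0,"dy":0,"dz":0.5,"twist":0}
    - {"dx":0,"dy":0,"dz":1.5,"twist":0}
    - {"dx":-0.3,"dy":-0.3,"dz":2.5,"twist":0}
    - {"dx":-1,"dy":-1,"dz":3.5,"twist":0}
    - {"dx":-1.5,"dy":-1.5,"dz":4.3,"twist":0}

```text
t: 4.82
tool_pos: [0.4678, -0.1024, 0.3057]
tool_rot: [-2.829, -1.356, 0.009]
contact_force: [0.3, 0.4, -0.1]
opening: 0.0
```

```bash
python3 - <<'E'
from st import *; from h import *
o,M=st()
im=ctrl.get_image("scene");crop(im,260,60,120,160,4,"pics/lev3.png");pickle.dump(im,open("s3.pkl","wb"))
im=ctrl.get_image("top");crop(im,190,90,160,140,5,"pics/lev3t.png");pickle.dump(im,open("t3.pkl","wb"))
from scipy.optimize import least_squares
D=[([.053,1.614,1.476],(.142,.608,.252),1.222),([-.472,1.985,1.63],(.2624,.3363,.2998),.733),([-.549,2.037,1.655],(.3947,.0643,.2996),-.026),([-.056,1.874,1.328],(.5476,-.0242,.1645),-.18),([.067,1.931,1.150],(.5469,-.024,.0663),-.18),(o["q"][[1,2,4]],o["tool_pos"],o["q"][0])]
def f(p):
    a,b,h,L,off,e=p;r=[]
    for (q2,q3,q5),P,q1 in D:
        R_=e+a*np.sin(q2)+b*np.sin(q2+q3)+L*np.sin(q2+q3+q5);Z=h+a*np.cos(q2)+b*np.cos(q2+q3)+L*np.cos(q2+q3+q5)
        r+=[R_*np.cos(q1)-off*np.sin(q1)-P[0],R_*np.sin(q1)+off*np.cos(q1)-P[1],Z-P[2]]
    r+=[(L-.3)*.001,(e)*.01]
    return np.array(r)
s=least_squares(f,[.5,.5,.3,.3,.07,0]);print(np.round(s.x,3),np.abs(s.fun).max())
E
```

```text
t 4.83 q [-3.700e-01 -3.280e-01  1.871e+00 -1.000e-03  1.606e+00  3.060e-01] pos [ 0.4678 -0.1024  0.3057] F [ 0.3  0.4 -0.1] open 0.0
  tool y az -38.8 elev -0.4 | z axis [-0.007  0.001 -1.   ] tilt 0.4 az 169.5
[0.37  0.586 1.957 2.019 0.074 0.009] 0.011578472872303625
```

View pics/lev3.png

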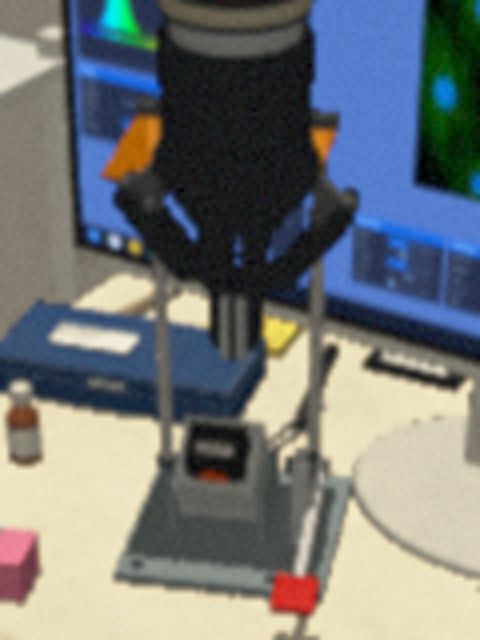

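View pics/lev3t.png

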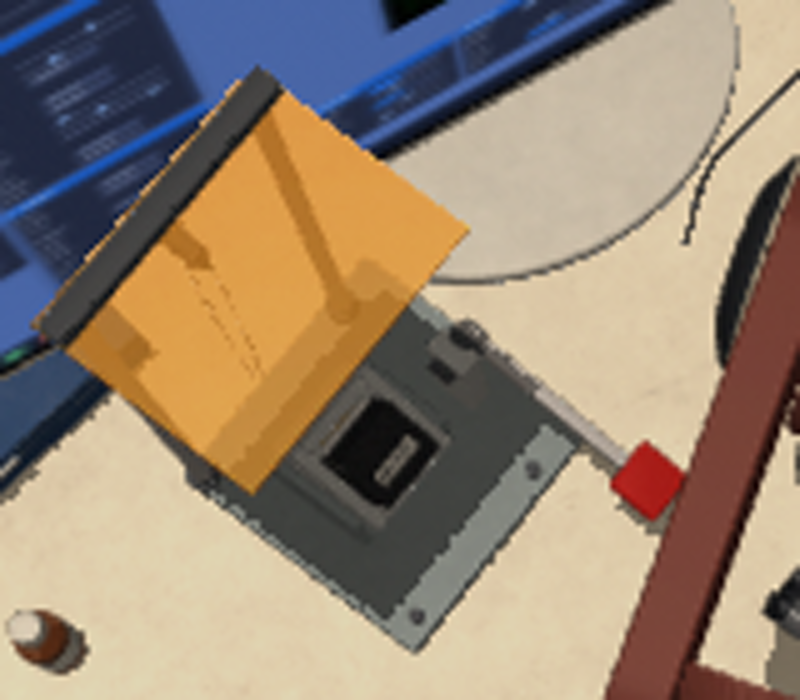

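```bash
python3 - <<'E'
from st import *
from scipy.optimize import least_squares
o,M=st()
D=[([.053,1.614,1.476],(.142,.608,.252),1.222),([-.472,1.985,1.63],(.2624,.3363,.2998),.733),([-.549,2.037,1.655],(.3947,.0643,.2996),-.026),([-.056,1.874,1.328],(.5476,-.0242,.1645),-.18),([.067,1.931,1.150],(.5469,-.024,.0663),-.18),([.025,1.922,1.205],(.5445,-.0241,.0937),-.181),(o["q"][[1,2,4]],o["tool_pos"],o["q"][0])]
def f(p):
    a,b,hL,off,e,q20,q30=p;r=[]
    for (q2,q3,q5),P,q1 in D:
        q2=q2+q20;q3=q3+q30
        R_=e+a*np.sin(q2)+b*np.sin(q2+q3);Z=hL+a*np.cos(q2)+b*np.cos(q2+q3)
        r+=[R_*np.cos(q1)-off*np.sin(q1)-P[0],R_*np.sin(q1)+off*np.cos(q1)-P[1],Z-P[2]]
    return np.array(r+[.001*e,.0003*q20])
s=least_squares(f,[.5,.5,0,.07,0,0,0],x_scale=.1);print(np.round(s.x,3),np.abs(s.fun).max())
E
```

```text
t 4.92 q [-0.373 -0.332  1.864 -0.002  1.605  0.308] pos [ 0.4694 -0.1046  0.3114] F [ 0.1 -0.1 -0.4] open -0.0001
  tool y az -39.0 elev 0.3 | z axis [ 0.003 -0.004 -1.   ] tilt 0.3 az -49.4
[ 0.428  0.618 -0.015  0.074 -0.001  0.004  0.162] 0.0009202830102921639
```

>>> jog_arm:
  steps:
    - {"dx":0,"dy":0,"dz":1,"twist":-1}
    - {"dx":0,"dy":0,"dz":2,"twist":-2}
    - {"dx":0,"dy":0,"dz":3,"twist":-3}
    - {"dx":0,"dy":0,"dz":4,"twist":-4}
    - {"dx":0.2,"dy":0,"dz":5,"twist":-5}

```text
t: 5.55
tool_pos: [0.4813, -0.1046, 0.6124]
tool_rot: [3.137, 0.017, -0.003]
contact_force: [0.2, 0.6, 0.6]
opening: -0.0001
```

>>> jog_arm:
  steps:
    - {"dx":0.2,"dy":0,"dz":0.9,"twist":-1}
    - {"dx":0.4,"dy":0,"dz":1.8,"twist":-2}
    - {"dx":0.6,"dy":-0.1,"dz":2.7,"twist":-2.2}

```text
t: 5.92
tool_pos: [0.5182, -0.1106, 0.7748]
tool_rot: [3.082, -0.585, -0.007]
contact_force: [0.6, 0.5, 1.1]
opening: 0.0
```

```bash
python3 st.py
```

```text
t 5.92 q [-0.348  0.072  0.702 -0.007  2.37   1.592] pos [ 0.5182 -0.1106  0.7748] F [0.6 0.5 1.1] open 0.0
  tool y az -111.5 elev 0.3 | z axis [-0.005 -0.004 -1.   ] tilt 0.4 az -143.1
```

>>> jog_arm:
  steps:
    - {"dx":0,"dy":0,"dz":1,"twist":0}
    - {"dx":0,"dy":0,"dz":2,"twist":0}
    - {"dx":0,"dy":0,"dz":3,"twist":0}

```text
t: 6.3
tool_pos: [0.5023, -0.1077, 0.8831]
tool_rot: [3.075, -0.584, 0.064]
contact_force: [-0.5, 0.6, 0.1]
opening: 0.0001
```

```bash
python3 st.py
```

```text
t 6.3 q [-0.354  0.311  0.169 -0.008  2.618  1.585] pos [ 0.5023 -0.1077  0.8831] F [-0.5  0.6  0.1] open 0.0001
  tool y az -111.5 elev 0.2 | z axis [ 0.038 -0.018 -0.999] tilt 2.4 az -25.6
```

>>> jog_arm:
  steps:
    - {"dx":3,"dy":-1,"dz":6,"twist":0}
    - {"dx":3,"dy":-1,"dz":6,"twist":0}
    - {"dx":3,"dy":-1,"dz":6,"twist":0}

```text
t: 6.68
tool_pos: [0.5192, -0.1197, 0.8867]
tool_rot: [3.069, -0.583, 0.121]
contact_force: [0.1, -0.2, 0.6]
opening: -0.0002
```

```bash
python3 st.py
```

```text
t 6.67 q [-3.660e-01  3.820e-01  6.100e-02 -2.000e-03  2.619e+00  1.579e+00] pos [ 0.5192 -0.1197  0.8867] F [ 0.1 -0.2  0.6] open -0.0002
  tool y az -111.5 elev 0.0 | z axis [ 0.073 -0.029 -0.997] tilt 4.5 az -21.7
```

>>> jog_arm:
  steps:
    - {"dx":-0.5,"dy":-1,"dz":0.2,"twist":-1}
    - {"dx":-1.2,"dy":-2,"dz":0.5,"twist":-2}
    - {"dx":-2.2,"dy":-2.8,"dz":1,"twist":-2.8}
    - {"dx":-3,"dy":-2.8,"dz":2,"twist":-2.8}
    - {"dx":-4,"dy":-2,"dz":3,"twist":-2.8}

```text
t: 7.3
tool_pos: [0.3774, -0.2857, 0.9311]
tool_rot: [2.78, -1.286, 0.235]
contact_force: [0.7, -0.6, 0.4]
opening: 0.0002
```

```bash
python3 st.py
```

```text
t 7.3 q [-0.8    0.294  0.06  -0.021  2.619  1.619] pos [ 0.3774 -0.2857  0.9311] F [ 0.7 -0.6  0.4] open 0.0002
  tool y az -139.6 elev -0.0 | z axis [ 0.109 -0.127 -0.986] tilt 9.7 az -49.4
```

>>> jog_arm:
  steps:
    - {"dx":-1.5,"dy":1.5,"dz":3,"twist":0}
    - {"dx":-2.5,"dy":2.5,"dz":5,"twist":0}
    - {"dx":-3,"dy":3,"dz":6,"twist":0}
    - {"dx":-3,"dy":3,"dz":6,"twist":0}

```text
t: 7.8
tool_pos: [0.3317, -0.2257, 0.9755]
tool_rot: [2.729, -1.261, 0.376]
contact_force: [0.2, 0.6, 0.4]
opening: 0.0
```

```bash
python3 st.py
```

```text
t 7.8 q [-0.768  0.194  0.057 -0.049  2.619  1.623] pos [ 0.3317 -0.2257  0.9755] F [0.2 0.6 0.4] open 0.0
  tool y az -139.6 elev -0.1 | z axis [ 0.176 -0.204 -0.963] tilt 15.6 az -49.1
```

>>> jog_arm:
  steps:
    - {"dx":-5,"dy":4.5,"dz":8,"twist":0}
    - {"dx":-5,"dy":4.5,"dz":8,"twist":0}
    - {"dx":-5,"dy":4.5,"dz":8,"twist":0}
    - {"dx":-5,"dy":4.5,"dz":8,"twist":0}

```text
t: 8.3
tool_pos: [0.2807, -0.16, 1.012]
tool_rot: [2.67, -1.234, 0.507]
contact_force: [0.5, 0.3, 0.4]
opening: -0.0001
```

```bash
python3 st.py
```

```text
t 8.3 q [-0.701  0.093  0.056 -0.121  2.619  1.62 ] pos [ 0.2807 -0.16    1.012 ] F [0.5 0.3 0.4] open -0.0001
  tool y az -139.6 elev 0.0 | z axis [ 0.238 -0.279 -0.93 ] tilt 21.5 az -49.6
```

>>> jog_arm:
  steps:
    - {"dx":-6,"dy":3,"dz":8,"twist":0}
    - {"dx":-6,"dy":3,"dz":8,"twist":0}
    - {"dx":-6,"dy":3,"dz":8,"twist":0}
    - {"dx":-6,"dy":3,"dz":8,"twist":0}

```text
t: 8.8
tool_pos: [0.2177, -0.1157, 1.0389]
tool_rot: [2.601, -1.208, 0.616]
contact_force: [-0.2, 0.9, -1.6]
opening: -0.0001
```

```bash
python3 st.py
```

```text
t 8.8 q [-0.697 -0.003  0.056 -0.181  2.619  1.565] pos [ 0.2177 -0.1157  1.0389] F [-0.2  0.9 -1.6] open -0.0001
  tool y az -140.0 elev 0.7 | z axis [ 0.283 -0.354 -0.891] tilt 27.0 az -51.4
```

>>> jog_arm:
  steps:
    - {"dx":-6,"dy":3,"dz":8,"twist":0}
    - {"dx":-6,"dy":3,"dz":8,"twist":0}

```text
t: 9.05
tool_pos: [0.1726, -0.0763, 1.0516]
tool_rot: [2.548, -1.198, 0.671]
contact_force: [0.2, 0.3, -0.3]
opening: -0.0003
```

```bash
python3 st.py
```

```text
t 9.05 q [-0.562 -0.062  0.056 -0.372  2.619  1.514] pos [ 0.1726 -0.0763  1.0516] F [ 0.2  0.3 -0.3] open -0.0003
  tool y az -140.7 elev 1.5 | z axis [ 0.301 -0.404 -0.864] tilt 30.3 az -53.3
```

>>> jog_arm:
  steps:
    - {"dx":0.7,"dy":-0.3,"dz":-0.5,"twist":0}
    - {"dx":1.4,"dy":-0.6,"dz":-1.2,"twist":1}
    - {"dx":2.0,"dy":-0.8,"dz":-2,"twist":2}
    - {"dx":2.6,"dy":-1,"dz":-2.8,"twist":3}
    - {"dx":3.2,"dy":-1,"dz":-3.6,"twist":4}
  gripper: 70
  newtons: 30

```text
t: 9.68
tool_pos: [0.3661, -0.1375, 0.8322]
tool_rot: [2.954, -0.263, 0.791]
contact_force: [-1.3, -0.6, 0.2]
opening: 0.0622
```

```bash
python3 - <<'E'
from st import *
from h import *
st()
t=pickle.load(open("t3.pkl","rb"));hsv=cv2.cvtColor(t["frame"],cv2.COLOR_RGB2HSV)
m=((hsv[...,0]<6)|(hsv[...,0]>174))&(hsv[...,1]>180);m[:, :300]=0;m[:,328:]=0;m[:160]=0;m[200:]=0
w=world(t)[m];print(len(w),np.median(w,0))
E
```

```text
t 9.68 q [-0.709 -0.453  1.09   0.26   2.016  1.21 ] pos [ 0.3661 -0.1375  0.8322] F [-1.3 -0.6  0.2] open 0.0622
  tool y az -100.6 elev 1.5 | z axis [ 0.489 -0.113 -0.865] tilt 30.1 az -13.1
129 [nan nan nan]
```

>>> jog_arm:
  steps:
    - {"dx":0.1,"dy":0,"dz":-0.9,"twist":1}
    - {"dx":0.2,"dy":0,"dz":-1.8,"twist":2}
    - {"dx":0.3,"dy":0,"dz":-2.7,"twist":3}
    - {"dx":0.4,"dy":0,"dz":-3.6,"twist":4}
    - {"dx":0.5,"dy":0,"dz":-4.5,"twist":5}

```text
t: 10.3
tool_pos: [0.3962, -0.1376, 0.5589]
tool_rot: [-2.718, -0.992, -0.743]
contact_force: [0.8, -0.7, -0.0]
opening: 0.062
```

```bash
cat > tgt.py <<'E'
from st import *
from h import *
from scipy.spatial.transform import Rotation as R
dk=np.load("dock.npy");c,s_=np.cos(dk[2]),np.sin(dk[2])
def seat(x,y,z):
    d=np.array([.020+x*np.cos(np.pi/6)-z*.5,y,.040+x*.5+z*np.cos(np.pi/6)])
    return np.array([dk[0]+c*d[0]-s_*d[1],dk[1]+s_*d[0]+c*d[1],d[2]])
def inseat(p):
    v=np.asarray(p)-seat(0,0,0);X=seat(1,0,0)-seat(0,0,0);Y=seat(0,1,0)-seat(0,0,0);Z=seat(0,0,1)-seat(0,0,0)
    return np.array([v@X,v@Y,v@Z])
if __name__=="__main__":
    import sys
    o,M=st();p=o["tool_pos"]
    print("tcp in seat mm",np.round(inseat(p)*1e3,1),"seat axes of tool y,z:",np.round(inseat(M[:,1]+seat(0,0,0)),3),np.round(inseat(M[:,2]+seat(0,0,0)),3))
    for a in sys.argv[1:]:
        x,y,z=[float(v)/1e3 for v in a.split(",")]
        print(a,"delta units",np.round((seat(x,y,z)-p)/.06,2))
E
python3 tgt.py 0,0,163 0,0,110
python3 - <<'E'
from h import *
t=pickle.load(open("t3.pkl","rb"));hsv=cv2.cvtColor(t["frame"],cv2.COLOR_RGB2HSV)
m=((hsv[...,0]<6)|(hsv[...,0]>174))&(hsv[...,1]>180);m[:, :300]=0;m[:,328:]=0;m[:160]=0;m[200:]=0
w=world(t)[m];print(len(w),np.nanmedian(w,0))
E
```

```text
t 10.3 q [-0.839 -0.575  1.684  0.563  1.928  0.261] pos [ 0.3962 -0.1376  0.5589] F [ 0.8 -0.7 -0. ] open 0.062
  tool y az -50.3 elev 1.4 | z axis [ 0.398  0.304 -0.865] tilt 30.1 az 37.4
tcp in seat mm [-14.3 -25.5 607.4] seat axes of tool y,z: [-0.162 -0.979  0.121] [-0.011 -0.121 -0.993]
0,0,163 delta units [ 2.11  3.32 -6.3 ]
0,0,110 delta units [ 2.39  3.66 -7.06]
129 [ 0.54940538 -0.02202921  0.0450899 ]
```

>>> jog_arm:
  steps:
    - {"dx":0.25,"dy":0.4,"dz":-0.8,"twist":0.5}
    - {"dx":0.5,"dy":0.8,"dz":-1.6,"twist":1.1}
    - {"dx":0.8,"dy":1.25,"dz":-2.4,"twist":1.1}
    - {"dx":1.1,"dy":1.7,"dz":-3.2,"twist":1.1}
    - {"dx":1.4,"dy":2.15,"dz":-4,"twist":1.1}

```text
t: 10.92
tool_pos: [0.4802, -0.0073, 0.3157]
tool_rot: [-2.575, -1.231, -0.704]
contact_force: [1.2, 0.8, -0.2]
opening: 0.0619
```

```bash
python3 tgt.py 0,0,163 0,0,110
```

```text
t 10.93 q [-0.44  -0.52   2.048  0.503  1.468  0.224] pos [ 0.4802 -0.0073  0.3157] F [ 1.2  0.8 -0.2] open 0.0619
  tool y az -39.2 elev 1.3 | z axis [ 0.331  0.374 -0.866] tilt 30.0 az 48.5
tcp in seat mm [ -2.3  -9.5 319.7] seat axes of tool y,z: [ 0.003 -1.     0.024] [-0.001 -0.024 -1.   ]
0,0,163 delta units [ 0.71  1.14 -2.24]
0,0,110 delta units [ 0.99  1.49 -3.01]
```

>>> jog_arm:
  steps:
    - {"dx":0.3,"dy":0.48,"dz":-0.9,"twist":0}
    - {"dx":0.6,"dy":0.95,"dz":-1.8,"twist":0}
    - {"dx":0.85,"dy":1.3,"dz":-2.5,"twist":0}
    - {"dx":0.99,"dy":1.49,"dz":-3.01,"twist":0}
    - {"dx":0.99,"dy":1.49,"dz":-3.01,"twist":0}

```text
t: 11.55
tool_pos: [0.5366, 0.0837, 0.1301]
tool_rot: [-2.572, -1.231, -0.691]
contact_force: [1.1, 0.2, 0.8]
opening: 0.0623
```

```bash
python3 tgt.py 0,0,75 0,0,61; python3 - <<'E'
from h import *; from station import ctrl
im=ctrl.get_image("scene");crop(im,260,60,120,160,4,"pics/g1.png");pickle.dump(im,open("s4.pkl","wb"))
im=ctrl.get_image("top");crop(im,190,90,160,140,5,"pics/g1t.png");pickle.dump(im,open("t4.pkl","wb"))
E
```

```text
t 11.55 q [-0.193 -0.216  2.14   0.533  1.013  0.245] pos [0.5366 0.0837 0.1301] F [1.1 0.2 0.8] open 0.0623
  tool y az -39.1 elev 0.9 | z axis [ 0.322  0.376 -0.869] tilt 29.7 az 49.4
tcp in seat mm [ -3.1   3.3 105.9] seat axes of tool y,z: [ 0.002 -1.     0.016] [-0.006 -0.016 -1.   ]
0,0,75 delta units [ 0.23  0.2  -0.42]
0,0,61 delta units [ 0.31  0.29 -0.62]
```

View pics/g1.png

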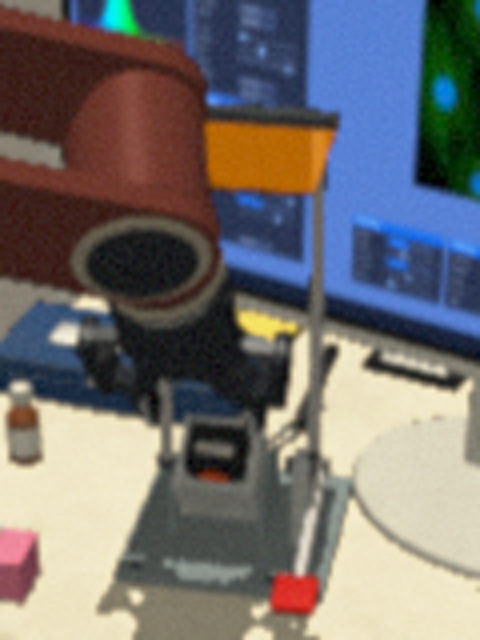

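View pics/g1t.png

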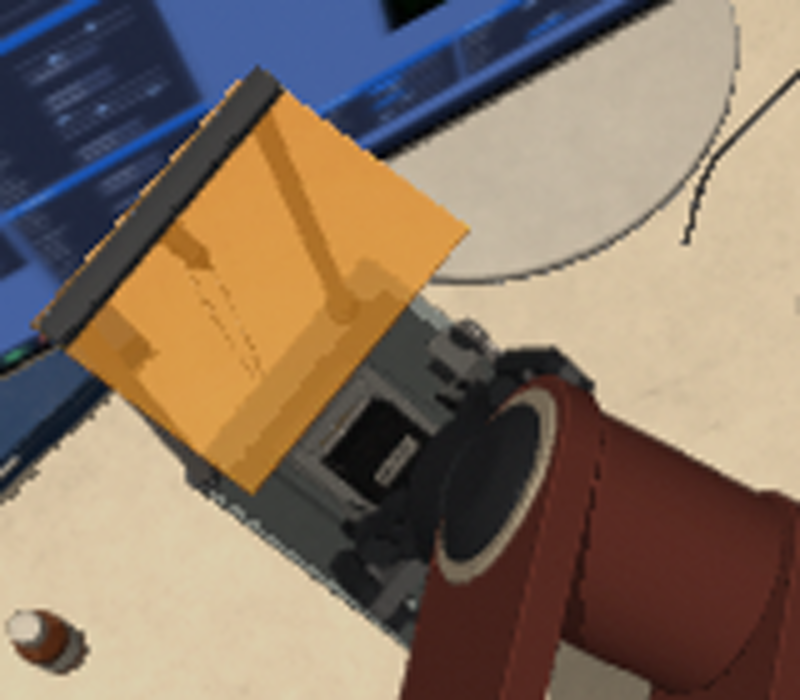

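```bash
python3 - <<'E'
from tgt import *
t=pickle.load(open("t3.pkl","rb"));s=pickle.load(open("s3.pkl","rb"))
for im,b,k,nm in((t,(190,90,160,140),5,"t"),(s,(260,60,120,160),4,"s")):
    g=cv2.resize(im["frame"][b[1]:b[1]+b[3],b[0]:b[0]+b[2],::-1],None,fx=k,fy=k,interpolation=cv2.INTER_CUBIC)
    for z,h in((.056,(.017,.02)),(.038,(.0285,.0285))):
        q=proj(im,np.array([seat(a*h[0],c_*h[1],z) for a,c_ in((-1,-1),(-1,1),(1,1),(1,-1))]))
        q=((q-[b[0],b[1]]+.5)*k).astype(np.int32);cv2.polylines(g,[q],True,(0,255,0) if z>.05 else (255,255,0),1)
    g=g[300:580,250:600] if nm=="t" else g[380:560,130:330]
    cv2.imwrite(f"pics/ov{nm}.png",cv2.resize(g,None,fx=2,fy=2))
E
```

```text
(no output)
```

View pics/ovt.png

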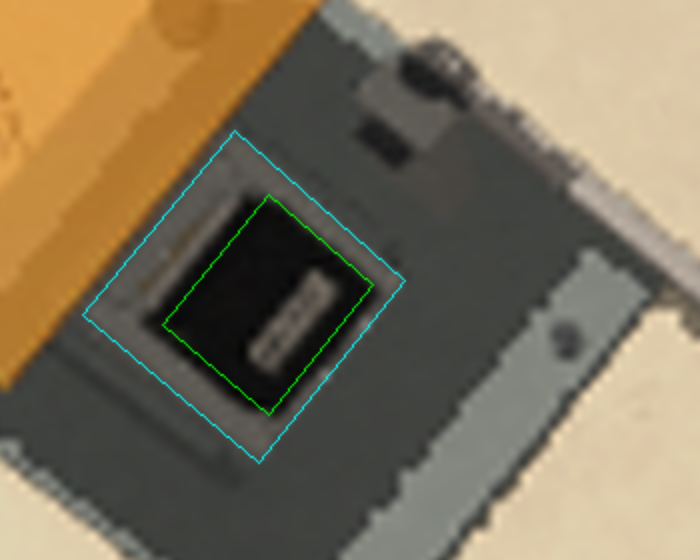

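View pics/ovs.png

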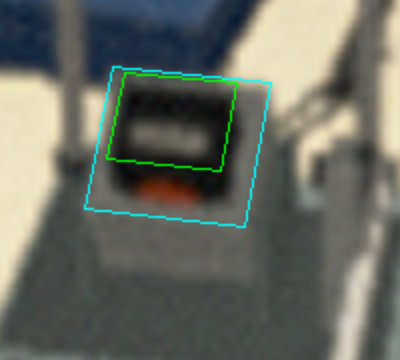

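>>> jog_arm:
  steps:
    - {"dx":0.12,"dy":0.1,"dz":-0.15,"twist":0}
    - {"dx":0.24,"dy":0.2,"dz":-0.3,"twist":0}
    - {"dx":0.26,"dy":0.22,"dz":-0.45,"twist":0}
    - {"dx":0.3,"dy":0.27,"dz":-0.55,"twist":0}
    - {"dx":0.32,"dy":0.28,"dz":-0.6,"twist":0}

```text
t: 12.28
tool_pos: [0.5583, 0.0992, 0.0982]
tool_rot: [-2.574, -1.232, -0.701]
contact_force: [0.9, 0.5, -0.5]
opening: 0.0621
```

```bash
python3 tgt.py 0,-1,61
```

```text
t 12.28 q [-0.151 -0.111  2.111  0.556  0.921  0.234] pos [0.5583 0.0992 0.0982] F [ 0.9  0.5 -0.5] open 0.0621
  tool y az -39.2 elev 1.2 | z axis [ 0.329  0.375 -0.867] tilt 29.9 az 48.7
tcp in seat mm [ 3.2 -3.9 65.3] seat axes of tool y,z: [ 0.003 -1.     0.023] [-0.002 -0.023 -1.   ]
0,-1,61 delta units [-0.04  0.02 -0.09]
```

>>> jog_arm:
  steps:
    - {"dx":-0.03,"dy":0.02,"dz":-0.06,"twist":0}
    - {"dx":-0.04,"dy":0.02,"dz":-0.09,"twist":0}

```text
t: 12.52
tool_pos: [0.5556, 0.1005, 0.0924]
tool_rot: [-2.574, -1.232, -0.701]
contact_force: [-0.7, 0.7, 0.3]
opening: 0.0616
```

```bash
python3 tgt.py 0,-1,61;  python3 - <<'E'
from h import *; from station import ctrl
im=ctrl.get_image("scene");crop(im,280,110,80,90,6,"pics/g2.png")
E
```

```text
t 12.53 q [-0.15  -0.108  2.119  0.56   0.911  0.229] pos [0.5556 0.1005 0.0924] F [-0.7  0.7  0.3] open 0.0616
  tool y az -39.2 elev 1.2 | z axis [ 0.329  0.375 -0.867] tilt 29.9 az 48.7
tcp in seat mm [-0.3 -1.  60.7] seat axes of tool y,z: [ 0.003 -1.     0.023] [-0.002 -0.023 -1.   ]
0,-1,61 delta units [0.   0.   0.01]
```

View pics/g2.png

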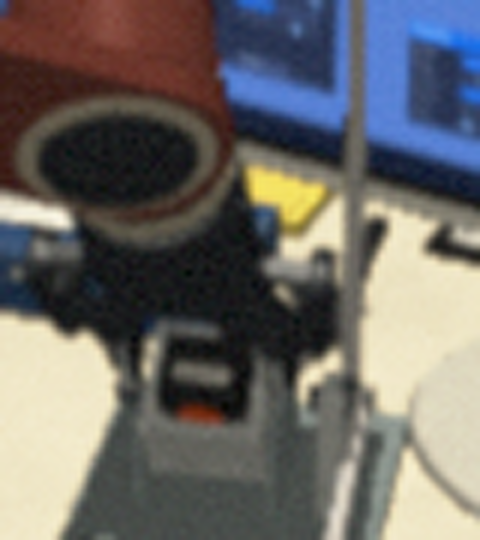

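>>> jog_arm:
  steps:
    - {"dx":0,"dy":0,"dz":0,"twist":0}
    - {"dx":0,"dy":0,"dz":0,"twist":0}
    - {"dx":0,"dy":0,"dz":0,"twist":0}
    - {"dx":0,"dy":0,"dz":0,"twist":0}
  gripper: 255
  newtons: 40

```text
t: 13.08
tool_pos: [0.5555, 0.1004, 0.0925]
tool_rot: [-2.574, -1.232, -0.701]
contact_force: [-3.8, -0.5, 2.5]
opening: 0.0389
```

```bash
python3 tgt.py 0,-1,71 0,-1,101 0,0,180
```

```text
t 13.07 q [-0.15  -0.109  2.119  0.56   0.912  0.229] pos [0.5555 0.1004 0.0925] F [-3.8 -0.5  2.5] open 0.0389
  tool y az -39.2 elev 1.2 | z axis [ 0.329  0.375 -0.867] tilt 29.9 az 48.7
tcp in seat mm [-0.4 -1.  60.9] seat axes of tool y,z: [ 0.004 -1.     0.022] [-0.002 -0.022 -1.   ]
0,-1,71 delta units [-0.05 -0.06  0.15]
0,-1,101 delta units [-0.21 -0.26  0.58]
0,0,180 delta units [-0.63 -0.76  1.72]
```

Gripped (opening 38.9 mm). I'll pull it out along the pocket axis.

>>> jog_arm:
  steps:
    - {"dx":-0.05,"dy":-0.06,"dz":0.15,"twist":0}
    - {"dx":-0.1,"dy":-0.12,"dz":0.29,"twist":0}
    - {"dx":-0.16,"dy":-0.19,"dz":0.43,"twist":0}
    - {"dx":-0.21,"dy":-0.26,"dz":0.58,"twist":0}
    - {"dx":-0.38,"dy":-0.46,"dz":1.03,"twist":0}

```text
t: 13.7
tool_pos: [0.5313, 0.0728, 0.1535]
tool_rot: [-2.573, -1.231, -0.696]
contact_force: [0.1, 0.4, -0.0]
opening: 0.0388
```

>>> jog_arm:
  steps:
    - {"dx":-0.3,"dy":-0.35,"dz":0.8,"twist":0}
    - {"dx":-0.6,"dy":-0.7,"dz":1.6,"twist":0}
    - {"dx":-0.9,"dy":-1.2,"dz":2.2,"twist":0}

```text
t: 14.08
tool_pos: [0.4767, 0.0003, 0.2886]
tool_rot: [-2.574, -1.234, -0.7]
contact_force: [0.7, -1.2, -1.0]
opening: 0.0392
```

```bash
python3 tgt.py; python3 - <<'E'
from h import *; from station import ctrl
im=ctrl.get_image("scene");crop(im,240,60,140,160,4,"pics/g3.png")
E
```

```text
t 14.07 q [-0.425 -0.523  2.094  0.502  1.426  0.214] pos [4.767e-01 3.000e-04 2.886e-01] F [ 0.7 -1.2 -1. ] open 0.0392
  tool y az -39.1 elev 1.2 | z axis [ 0.328  0.374 -0.867] tilt 29.8 az 48.8
tcp in seat mm [-12.7  -2.1 294.4] seat axes of tool y,z: [ 0.005 -1.     0.022] [-0.003 -0.022 -1.   ]
```

View pics/g3.png

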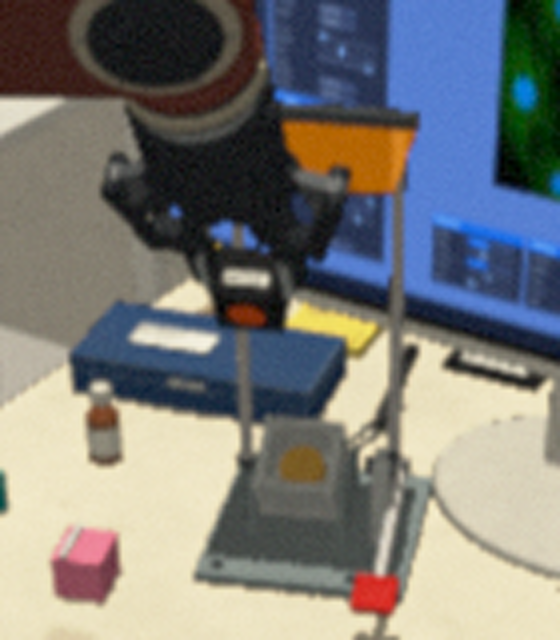

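>>> jog_arm:
  steps:
    - {"dx":-0.2,"dy":-0.5,"dz":0.7,"twist":0.5}
    - {"dx":-0.4,"dy":-1.1,"dz":1.4,"twist":1.5}
    - {"dx":-0.7,"dy":-1.7,"dz":2.1,"twist":2.5}
    - {"dx":-1.0,"dy":-2.3,"dz":2.8,"twist":3.5}
    - {"dx":-1.3,"dy":-2.9,"dz":3.5,"twist":4.5}

```text
t: 14.75
tool_pos: [0.3984, -0.1784, 0.5057]
tool_rot: [-1.818, -2.034, -0.517]
contact_force: [0.6, -0.1, -0.6]
opening: 0.0389
```

```bash
python3 st.py
```

```text
t 14.75 q [-0.795 -0.261  1.548  0.426  2.215 -0.71 ] pos [ 0.3984 -0.1784  0.5057] F [ 0.6 -0.1 -0.6] open 0.0389
  tool y az 6.0 elev 1.7 | z axis [-0.026  0.498 -0.867] tilt 29.9 az 92.9
```

>>> jog_arm:
  steps:
    - {"dx":-0.2,"dy":-0.6,"dz":0.7,"twist":1}
    - {"dx":-0.4,"dy":-1.2,"dz":1.4,"twist":2}
    - {"dx":-0.7,"dy":-1.8,"dz":2.1,"twist":3}
    - {"dx":-0.9,"dy":-2.4,"dz":2.8,"twist":4}
    - {"dx":-0.9,"dy":-2.6,"dz":3.4,"twist":4.3}

```text
t: 15.38
tool_pos: [0.3404, -0.3361, 0.6842]
tool_rot: [-0.925, -2.516, -0.259]
contact_force: [0.1, -0.9, -0.8]
opening: 0.039
```

```bash
python3 st.py
```

```text
t 15.38 q [-0.898  0.068  0.933 -0.138  2.62  -1.867] pos [ 0.3404 -0.3361  0.6842] F [ 0.1 -0.9 -0.8] open 0.039
  tool y az 49.3 elev 1.2 | z axis [-0.343  0.32  -0.883] tilt 28.0 az 137.0
```

>>> jog_arm:
  steps:
    - {"dx":0.1,"dy":-0.1,"dz":1.5,"twist":-1}
    - {"dx":0.1,"dy":-0.1,"dz":3,"twist":-1}
    - {"dx":0.2,"dy":-0.2,"dz":4.5,"twist":-1}
    - {"dx":0.2,"dy":-0.2,"dz":6,"twist":-1}

```text
t: 15.88
tool_pos: [0.3397, -0.3357, 0.7121]
tool_rot: [-1.173, -2.501, -0.269]
contact_force: [0.7, -0.3, -0.3]
opening: 0.0393
```

```bash
python3 st.py
```

```text
t 15.88 q [-0.933  0.064  0.872 -0.009  2.619 -1.634] pos [ 0.3397 -0.3357  0.7121] F [ 0.7 -0.3 -0.3] open 0.0393
  tool y az 39.5 elev 1.0 | z axis [-0.243  0.32  -0.916] tilt 23.7 az 127.2
```

>>> jog_arm:
  steps:
    - {"dx":1,"dy":-1.3,"dz":8,"twist":0}
    - {"dx":1,"dy":-1.3,"dz":8,"twist":0}

```text
t: 16.12
tool_pos: [0.3471, -0.3479, 0.7404]
tool_rot: [-1.198, -2.559, -0.228]
contact_force: [0.7, -0.3, -1.4]
opening: 0.0387
```

```bash
python3 st.py
```

```text
t 16.12 q [-0.935  0.108  0.761 -0.012  2.619 -1.64 ] pos [ 0.3471 -0.3479  0.7404] F [ 0.7 -0.3 -1.4] open 0.0387
  tool y az 39.7 elev 0.8 | z axis [-0.207  0.27  -0.94 ] tilt 19.9 az 127.5
```

>>> jog_arm:
  steps:
    - {"dx":1,"dy":-1.3,"dz":8,"twist":0}
    - {"dx":1,"dy":-1.3,"dz":8,"twist":0}

```text
t: 16.38
tool_pos: [0.3518, -0.3577, 0.767]
tool_rot: [-1.222, -2.614, -0.186]
contact_force: [-0.8, -0.1, -0.2]
opening: 0.039
```

>>> jog_arm:
  steps:
    - {"dx":1,"dy":-1.3,"dz":8,"twist":0}
    - {"dx":1,"dy":-1.3,"dz":8,"twist":0}

```text
t: 16.62
tool_pos: [0.354, -0.3648, 0.7919]
tool_rot: [-1.246, -2.667, -0.144]
contact_force: [-0.1, 0.8, -0.5]
opening: 0.0391
```

>>> jog_arm:
  steps:
    - {"dx":1,"dy":-1.3,"dz":8,"twist":0}
    - {"dx":1,"dy":-1.3,"dz":8,"twist":0}

```text
t: 16.88
tool_pos: [0.3538, -0.3694, 0.8151]
tool_rot: [-1.268, -2.717, -0.102]
contact_force: [-0.9, -0.4, -1.3]
opening: 0.0391
```

```bash
python3 st.py
```

```text
t 16.88 q [-0.947  0.211  0.468 -0.02   2.619 -1.661] pos [ 0.3538 -0.3694  0.8151] F [-0.9 -0.4 -1.3] open 0.0391
  tool y az 40.0 elev 0.1 | z axis [-0.099  0.121 -0.988] tilt 9.0 az 129.4
```

>>> jog_arm:
  steps:
    - {"dx":1,"dy":-1.3,"dz":8,"twist":0}
    - {"dx":1,"dy":-1.3,"dz":8,"twist":0}

```text
t: 17.12
tool_pos: [0.3518, -0.3717, 0.8367]
tool_rot: [-1.289, -2.764, -0.061]
contact_force: [-0.3, -0.3, -0.2]
opening: 0.039
```

>>> jog_arm:
  steps:
    - {"dx":1,"dy":-1.3,"dz":8,"twist":0}
    - {"dx":1,"dy":-1.3,"dz":8,"twist":0}

```text
t: 17.38
tool_pos: [0.348, -0.372, 0.8567]
tool_rot: [-1.309, -2.808, -0.02]
contact_force: [-0.0, 0.8, -0.4]
opening: 0.039
```

```bash
python3 st.py
```

```text
t 17.38 q [-0.959  0.255  0.311 -0.021  2.619 -1.676] pos [ 0.348  -0.372   0.8567] F [-0.   0.8 -0.4] open 0.039
  tool y az 40.0 elev -0.4 | z axis [-0.034  0.03  -0.999] tilt 2.6 az 138.7
```

>>> jog_arm:
  steps:
    - {"dx":1,"dy":-1.3,"dz":8,"twist":0}

```text
t: 17.5
tool_pos: [0.3469, -0.3733, 0.8698]
tool_rot: [-1.323, -2.839, 0.01]
contact_force: [0.5, -0.3, -0.3]
opening: 0.0389
```

```bash
python3 st.py
```

```text
t 17.5 q [-0.963  0.276  0.251 -0.021  2.619 -1.679] pos [ 0.3469 -0.3733  0.8698] F [ 0.5 -0.3 -0.3] open 0.0389
  tool y az 40.0 elev -0.6 | z axis [-0.011 -0.002 -1.   ] tilt 0.6 az -168.6
```

>>> jog_arm:
  steps:
    - {"dx":0.2,"dy":0.2,"dz":-0.9,"twist":-1}
    - {"dx":0.4,"dy":0.4,"dz":-1.8,"twist":-2}
    - {"dx":0.6,"dy":0.6,"dz":-2.7,"twist":-3}
    - {"dx":0.8,"dy":0.8,"dz":-3.6,"twist":-4}
    - {"dx":1.0,"dy":1.0,"dz":-4.5,"twist":-5}

```text
t: 18.12
tool_pos: [0.4067, -0.3123, 0.5963]
tool_rot: [-2.402, -2.004, 0.004]
contact_force: [0.1, -0.0, -0.0]
opening: 0.039
```

>>> jog_arm:
  steps:
    - {"dx":0.3,"dy":0.3,"dz":-0.8,"twist":-1}
    - {"dx":0.6,"dy":0.6,"dz":-1.6,"twist":-2}
    - {"dx":0.9,"dy":0.9,"dz":-2.4,"twist":-3}
    - {"dx":1.2,"dy":1.2,"dz":-3.2,"twist":-4}
    - {"dx":1.5,"dy":1.5,"dz":-4,"twist":-5}

```text
t: 18.75
tool_pos: [0.4961, -0.221, 0.3533]
tool_rot: [-3.025, -0.792, -0.003]
contact_force: [0.7, -0.5, -0.8]
opening: 0.0392
```

```bash
python3 - <<'E'
from st import *
o,M=st();print(np.round((np.array([.510,-.2015,.11])-o["tool_pos"])/.06,2))
E
```

```text
t 18.75 q [-0.562 -0.178  1.669  0.011  1.66   0.498] pos [ 0.4961 -0.221   0.3533] F [ 0.7 -0.5 -0.8] open 0.0392
  tool y az -60.6 elev -0.8 | z axis [-0.002  0.014 -1.   ] tilt 0.8 az 96.9
[ 0.23  0.33 -4.06]
```

>>> jog_arm:
  steps:
    - {"dx":0.1,"dy":0.15,"dz":-0.9,"twist":-1}
    - {"dx":0.2,"dy":0.3,"dz":-1.8,"twist":-2}
    - {"dx":0.23,"dy":0.33,"dz":-2.7,"twist":-2.31}
    - {"dx":0.23,"dy":0.33,"dz":-3.5,"twist":-2.31}
    - {"dx":0.23,"dy":0.33,"dz":-4.0,"twist":-2.31}

```text
t: 19.38
tool_pos: [0.5071, -0.1996, 0.1089]
tool_rot: [-3.12, -0.171, 0.001]
contact_force: [-0.5, -0.3, 0.1]
opening: 0.039
```

```bash
python3 - <<'E'
from st import *; from h import *
o,M=st();print(np.round((np.array([.510,-.2015,.06])-o["tool_pos"])/.06,2))
im=ctrl.get_image("scene");crop(im,320,210,110,110,6,"pics/p1.png");pickle.dump(im,open("s5.pkl","wb"))
im=ctrl.get_image("top");crop(im,350,130,110,100,6,"pics/p1t.png")
E
```

```text
t 19.38 q [-0.518  0.003  1.916  0.015  1.232  0.938] pos [ 0.5071 -0.1996  0.1089] F [-0.5 -0.3  0.1] open 0.039
  tool y az -83.7 elev -1.0 | z axis [-0.001  0.017 -1.   ] tilt 1.0 az 94.8
[ 0.05 -0.03 -0.81]
```

View pics/p1.png

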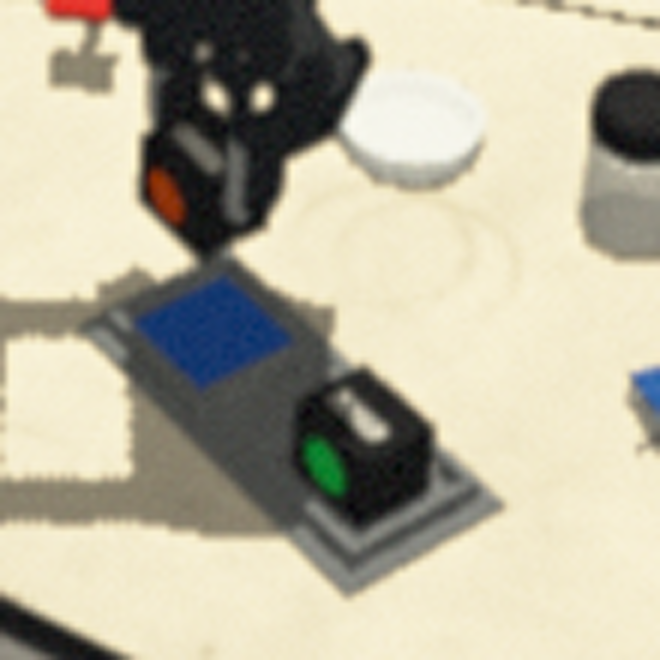

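View pics/p1t.png

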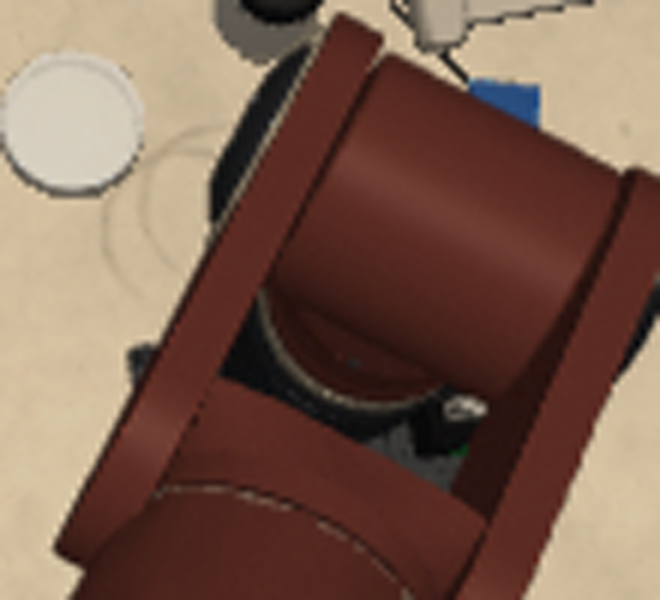

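>>> jog_arm:
  steps:
    - {"dx":0.05,"dy":-0.03,"dz":-0.25,"twist":0}
    - {"dx":0.05,"dy":-0.03,"dz":-0.5,"twist":0}
    - {"dx":0.05,"dy":-0.03,"dz":-0.7,"twist":0}
    - {"dx":0.05,"dy":-0.03,"dz":-0.75,"twist":0}

```text
t: 19.98
tool_pos: [0.5084, -0.2005, 0.0616]
tool_rot: [-3.117, -0.17, 0.009]
contact_force: [0.2, -0.3, -0.8]
opening: 0.0391
```

```bash
python3 - <<'E'
from st import *; from h import *
o,M=st();print(np.round((np.array([.510,-.2015,.049])-o["tool_pos"])/.06,2))
im=ctrl.get_image("scene");pickle.dump(im,open("s6.pkl","wb"))
p=o["tool_pos"];b=(330,220,80,80);k=8
g=cv2.resize(im["frame"][b[1]:b[1]+b[3],b[0]:b[0]+b[2],::-1],None,fx=k,fy=k,interpolation=cv2.INTER_CUBIC)
for z,col in((.041,(0,255,0)),(.005,(255,255,0))):
    q=proj(im,np.array([p+M@np.array([a*.017,c*.02,z]) for a,c in((-1,-1),(-1,1),(1,1),(1,-1))]))
    cv2.polylines(g,[((q-[b[0],b[1]]+.5)*k).astype(np.int32)],True,col,1)
yaw=np.radians(6.3);R2=np.array([[np.cos(yaw),-np.sin(yaw)],[np.sin(yaw),np.cos(yaw)]])
q=proj(im,np.array([np.r_[np.array([.510,-.2015])+R2@np.array([a*.024,c*.024]),.008] for a,c in((-1,-1),(-1,1),(1,1),(1,-1))]))
cv2.polylines(g,[((q-[b[0],b[1]]+.5)*k).astype(np.int32)],True,(0,0,255),1)
cv2.imwrite("pics/p2.png",g[:600])
E
```

```text
t 19.98 q [-0.519  0.076  1.93   0.015  1.151  0.937] pos [ 0.5084 -0.2005  0.0616] F [ 0.2 -0.3 -0.8] open 0.0391
  tool y az -83.7 elev -1.2 | z axis [-0.007  0.02  -1.   ] tilt 1.2 az 108.8
[ 0.03 -0.02 -0.21]
```

View pics/p2.png

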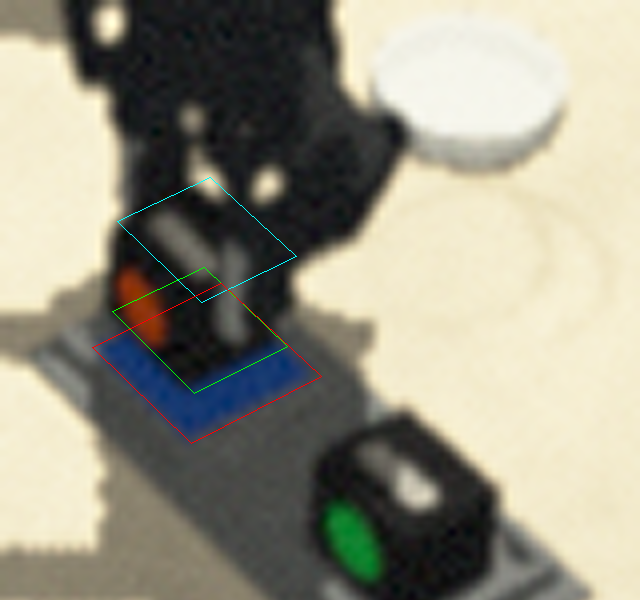

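>>> jog_arm:
  steps:
    - {"dx":0.03,"dy":-0.02,"dz":-0.07,"twist":0}
    - {"dx":0.03,"dy":-0.02,"dz":-0.14,"twist":0}

```text
t: 20.27
tool_pos: [0.5108, -0.2021, 0.0537]
tool_rot: [-3.117, -0.17, 0.007]
contact_force: [0.3, -0.4, 0.3]
opening: 0.0391
```

>>> jog_arm:
  steps:
    - {"dx":0.02,"dy":-0.02,"dz":-0.04,"twist":0}
    - {"dx":0.02,"dy":-0.02,"dz":-0.05,"twist":0}

```text
t: 20.52
tool_pos: [0.5121, -0.2034, 0.0507]
tool_rot: [-3.117, -0.17, 0.007]
contact_force: [-0.2, -0.5, -0.4]
opening: 0.0389
```

>>> jog_arm:
  steps:
    - {"dx":-0.03,"dy":0.03,"dz":-0.02,"twist":0}

```text
t: 20.65
tool_pos: [0.5105, -0.2017, 0.0496]
tool_rot: [-3.118, -0.17, 0.006]
contact_force: [-0.2, 0.4, -0.4]
opening: 0.0389
```

>>> jog_arm:
  steps:
    - {"dx":0,"dy":0,"dz":-0.025,"twist":0}

```text
t: 20.78
tool_pos: [0.5104, -0.2015, 0.0489]
tool_rot: [-3.117, -0.17, 0.007]
contact_force: [-4.2, 2.9, 10.1]
opening: 0.0393
```

>>> jog_arm:
  steps:
    - {"dx":0,"dy":0,"dz":-0.025,"twist":0}

```text
t: 20.9
tool_pos: [0.5105, -0.2015, 0.0489]
tool_rot: [-3.117, -0.17, 0.009]
contact_force: [-5.9, 2.9, 10.7]
opening: 0.0393
```

>>> jog_arm:
  steps:
    - {"dx":0,"dy":0,"dz":0.01,"twist":0}
    - {"dx":0,"dy":0,"dz":0.01,"twist":0}

```text
t: 21.15
tool_pos: [0.5106, -0.2015, 0.0496]
tool_rot: [-3.117, -0.171, 0.008]
contact_force: [0.1, 0.8, -0.6]
opening: 0.039
```

>>> jog_arm:
  steps:
    - {"dx":0,"dy":0,"dz":0,"twist":0}
    - {"dx":0,"dy":0,"dz":0,"twist":0}
    - {"dx":0,"dy":0,"dz":0,"twist":0}
  gripper: 95

```text
t: 21.52
tool_pos: [0.5106, -0.2015, 0.0495]
tool_rot: [-3.117, -0.171, 0.008]
contact_force: [-0.9, -0.2, 0.7]
opening: 0.0535
```

```bash
python3 - <<'E'
from st import *; from h import *
st()
im=ctrl.get_image("scene");crop(im,320,210,100,100,6,"pics/r1.png")
E
```

```text
t 21.52 q [-0.518  0.1    1.929  0.016  1.128  0.937] pos [ 0.5106 -0.2015  0.0495] F [-0.9 -0.2  0.7] open 0.0535
  tool y az -83.7 elev -1.2 | z axis [-0.006  0.02  -1.   ] tilt 1.2 az 107.6
```

View pics/r1.png

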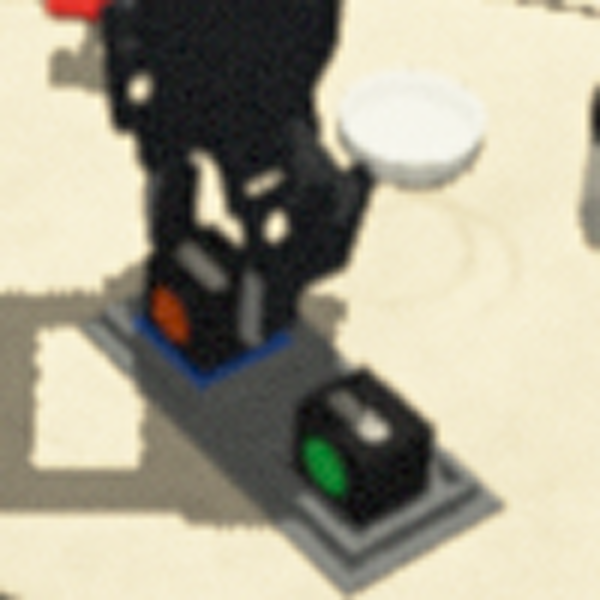

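Released and standing. I'll raise straight up, then clear the area.

>>> jog_arm:
  steps:
    - {"dx":0,"dy":0,"dz":0.25,"twist":0}
    - {"dx":0,"dy":0,"dz":0.6,"twist":0}
    - {"dx":0,"dy":0,"dz":1.3,"twist":0}
    - {"dx":0,"dy":0,"dz":2.2,"twist":0}
    - {"dx":-0.5,"dy":0,"dz":3.2,"twist":0}

```text
t: 22.2
tool_pos: [0.483, -0.2015, 0.2404]
tool_rot: [-3.118, -0.172, 0.006]
contact_force: [1.0, -0.4, 0.3]
opening: 0.0533
```

>>> jog_arm:
  steps:
    - {"dx":-0.8,"dy":0.3,"dz":0.5,"twist":0}
    - {"dx":-1.6,"dy":0.8,"dz":1,"twist":0}
    - {"dx":-1.7,"dy":1.8,"dz":1.2,"twist":0}
    - {"dx":-1.7,"dy":2.6,"dz":1.4,"twist":0}
    - {"dx":-1.7,"dy":3.4,"dz":1.4,"twist":0}

```text
t: 22.82
tool_pos: [0.3808, 0.0038, 0.3272]
tool_rot: [-3.119, -0.171, -0.002]
contact_force: [0.4, 0.1, -0.6]
opening: 0.0537
```

```bash
python3 - <<'E'
from st import *; from h import *
st()
im=ctrl.get_image("scene");cv2.imwrite("pics/f1.png",im["frame"][:,:,::-1]);crop(im,320,210,100,100,6,"pics/f1c.png")
im=ctrl.get_image("top");crop(im,360,170,90,60,8,"pics/f1t.png");cv2.imwrite("pics/f1tt.png",im["frame"][:,:,::-1])
W=world(im);m=(abs(W[...,0]-.51)<.03)&(abs(W[...,1]+.2015)<.035)&(W[...,2]>.036)&(W[...,2]<.07)
P=W[m];print(len(P),P.mean(0),P[:,2].std());print(cv2.minAreaRect((P[:,:2]*1000).astype(np.float32)))
A=np.c_[P[:,:2]-P[:,:2].mean(0),np.ones(len(P))];print(np.linalg.lstsq(A,P[:,2],rcond=None)[0])
E
```

```text
t 22.82 q [-0.198 -0.609  2.029  0.018  1.725  1.266] pos [0.3808 0.0038 0.3272] F [ 0.4  0.1 -0.6] open 0.0537
  tool y az -83.7 elev -1.0 | z axis [ 0.     0.018 -1.   ] tilt 1.0 az 88.7
239 [ 0.50677284 -0.19914932  0.04382346] 0.0025145434989119644
((506.75701904296875, -199.53280639648438), (36.20362854003906, 39.67691421508789), 4.717337608337402)
[0.02290262 0.01377652 0.04382346]
```

View pics/f1.png

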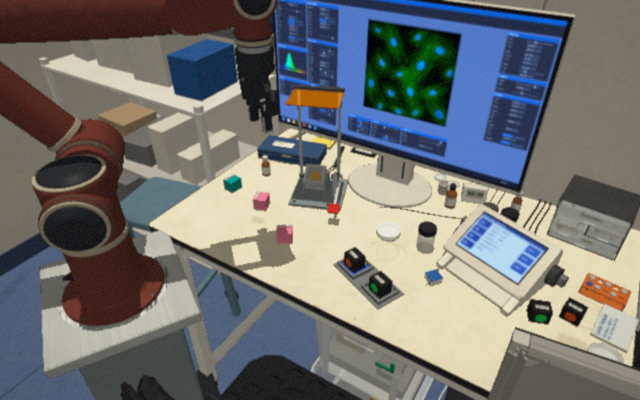

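View pics/f1c.png

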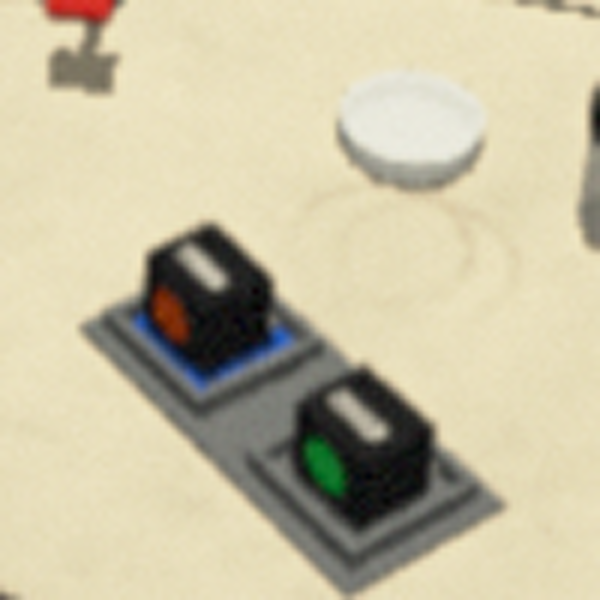

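View pics/f1t.png

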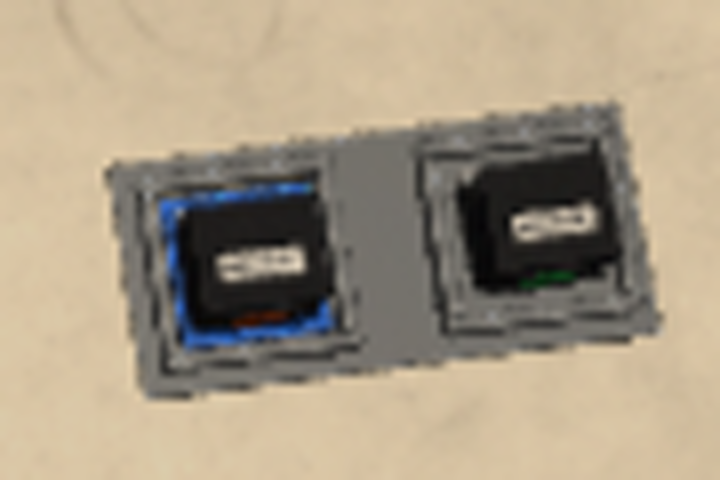

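```bash
python3 - <<'E'
from h import *; from station import ctrl
t0=pickle.load(open("top0.pkl","rb"));t1=cv2.imread("pics/f1tt.png")[:,:,::-1]
d=np.abs(t0["frame"].astype(int)-t1.astype(int)).sum(2)
for n,(u,v,w,h) in dict(dish=(348,138,28,26),box=(424,142,20,18),bottle=(190,208,20,20),green=(412,185,30,26),p1=(247,234,24,24),p2=(312,234,24,24)).items(): print(n,round(d[v:v+h,u:u+w].mean(),1))
print(ctrl.finish_job())
E
```

```text
dish 64.2
box 46.6
bottle 53.1
green 30.8
p1 254.2
p2 315.6
the job is handed in; nothing more can be done
None
```

```bash
python3 - <<'E'
from h import *
t0=pickle.load(open("top0.pkl","rb"))["frame"];t1=np.ascontiguousarray(cv2.imread("pics/f1tt.png")[:,:,::-1])
for n,(u,v,w,h) in dict(dish=(348,138,28,26),box=(424,142,20,18),bottle=(190,208,20,20),green=(412,185,30,26)).items():
    r=cv2.matchTemplate(t1[v-6:v+h+6,u-6:u+w+6],np.ascontiguousarray(t0[v:v+h,u:u+w]),cv2.TM_CCOEFF_NORMED);_,m,_,l=cv2.minMaxLoc(r);print(n,round(m,3),l[0]-6,l[1]-6)
E
```

```text
dish 1.0 0 0
box 1.0 0 0
bottle 1.0 0 0
green 1.0 0 0
```

The orange cube is out of the dock and standing upright on the blue pad, released, and the job was handed in at about 23 s of robot time.

- **Lever:** I pressed the pad down with closed fingers until it stopped moving, about 66 mm below where it started. The last reading was 9.6 N. The lever stayed down and the cube rose.
- **Taking the cube out:** The moves only allow shifts and a turn about vertical, so I leaned the tool about 30° by pushing the arm against its reach limits high in free space. I gripped the cube's plain sides at 40 N, drew it out along the pocket axis, and straightened the tool the same way.
- **Setting it down:** The cube touched the pad at about 10 N. I backed off to zero force and let go.

**Last checks:**
- **Height:** the cube's top is at 44 mm, as it should be standing on the pad.
- **Position and turn:** its centre read about 3–4 mm from the pad's centre. Its turn read 4.7° against 6° for the tray. Both readings are coarse, but the cube looks square and inside the bay walls.
- **Tool at release:** it still leaned about 1.2°.
- **Other objects:** a raw brightness comparison disagreed for every object. Matching the image patches found no movement of the dish, the blue-lidded box, the bottle or the green cube.
- **Not checked:** the arm hid the two pink cubes from the top camera. They looked unmoved in the scene view, but I did not measure them.

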